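# Put the microscope bench kit back in its own holders

### The job

The loupe and the sample vial stand in each other's holders, and the spacer bar is still wedged upright in the slot of the dark block: put the loupe in the round holder, the vial in the square holder, and the spacer bar in the oblong holder, each standing upright and flat on the holder's floor, using any free spot on the way. Keep the vial upright all the time, leave the small weight and the terminal block where they are, and let go of everything at the end.

Things in the scene. Friction and masses are not known exactly. Their poses are not given: they have to be found in the camera images.
- loupe_mid (a point): Watchmaker loupe, a black open tube 42 mm across its upper half (40 mm across the lower), 40 mm tall, standing upright, wide end up. The point is its centre, 20 mm above its underside; z is its axis. Starts in the square holder.
- vial_mid (a point): Sample vial, white with a black screw cap, round, 30 mm in diameter (cap 26 mm), 50 mm tall, standing upright. The point is its centre, 25 mm above its underside; z is its axis. Starts in the round holder.
- spacer_mid (a point): Bare aluminium spacer bar, 20 (its x) x 40 (its y) x 70 (its z) mm, standing upright. The point is its centre, 35 mm above its underside. Starts in the slot of the dark block, standing on the slot's floor, its 20 mm thickness across the slot, its top 34 mm showing above the block; it lifts straight up without force.
- round_holder: Fixed grey round dish, outside 68 mm, inside 58 mm in diameter, rim 12 mm high, inner floor 4 mm above the worktop. The origin is the centre of its underside, z up. Belongs to the loupe.
- square_holder: Fixed grey square dish, outside 68 x 68 mm, inside 60 x 60 mm, rim 12 mm high, inner floor 4 mm above the worktop. The origin is the centre of its underside, z up, x and y along its sides. Belongs to the vial.
- long_holder: Fixed grey oblong dish, outside 54 mm along its x and 84 mm along its y, inside 46 x 76 mm, rim 12 mm high, inner floor 4 mm above the worktop. The origin is the centre of its underside, z up. Empty at the start. Belongs to the spacer bar.
- slot_block: Fixed dark steel block, 74 (x) x 70 (y) x 44 (z) mm, with a slot 24 mm wide right through along its y, the slot's floor 8 mm above the worktop. The origin is the centre of its underside, z up. The spacer bar stands in the slot at the start.
- weight_mid (a point): Small knobbed metal calibration weight, 21 mm in diameter, 22 mm tall, loose on the worktop: a bystander to be left alone. The point is its centre.
- terminals_mid (a point): Pale terminal block with a row of four screws, 18 (x) x 52 (y) x 20 mm, loose on the worktop: a bystander to be left alone. The point is its centre.

How it is judged:
At the end, for the whole second after the job is handed in: The loupe stands in the round holder, the vial in the square holder and the spacer bar in the oblong holder: each centre within 22 mm of the holder's centre seen from above, at its standing height within 5 mm, upright within 0.12 rad, released and at rest (horizontal distance between loupe_mid and round_holder below 0.022 m and z of loupe_mid in the frame of round_holder between 0.019 and 0.029 m and angle between each of loupe_mid, vial_mid, spacer_mid's own z axis and vertical below 0.12 rad and linear speed of each of loupe, vial, spacer below 0.02 m/s and horizontal distance between vial_mid and square_holder below 0.022 m and z of vial_mid in the frame of square_holder between 0.024 and 0.034 m and horizontal distance between spacer_mid and long_holder below 0.022 m and z of spacer_mid in the frame of long_holder between 0.034 and 0.044 m); the robot touches nothing.
It fails at once if the calibration weight is shifted by more than 20 mm (distance of weight_mid from where it was at the start of the episode above 0.02 m).
It fails at once if the terminal block is shifted by more than 20 mm (distance of terminals_mid from where it was at the start of the episode above 0.02 m).
It fails at once if the vial is tipped by more than 0.6 rad (angle between vial_mid's own z axis and vertical above 0.6 rad).
It also fails if it takes over 109 s, if anything falls off the work surface, if the arm or the gripper's body presses on something with over 40 N, if the wrist force passes 120 N, or if a joint passes its speed limit or range.

### The arm

A 6-joint arm with a two-finger parallel gripper is mounted at the origin on a cart in front of the work surface, level with it; the furniture and walls round the work are solid. World frame = base frame: x ahead of the robot, y to its left, z up, the work surface at z = 0. Lengths are in m, angles in rad, forces in N, time in s.
With the tool pointing down it reaches from about 0.35 to 0.85 m from the base axis. Payload 8.1 kg.
Tool frame: the origin (TCP) lies at the centre of the arm's flange, where the gripper is bolted on; the fingertips stand 186 mm ahead of it and the grasp point (between the pads) lies 167 mm ahead of it (robot.grasp_offset is the distance from the TCP to the grasp point, in m); z points along the fingers, y is the line along which they close (so a half turn about z gives the same grasp; the last joint's range is limited). The gripper opens to 93 mm and grips with 3 to 60 N. Pads are 15 mm wide; open, the fingers measure 128 mm over their backs; the gripper's body (75 mm by 188 mm) begins 65 mm behind the grasp point.
Start: joints at [1.185, 0.13, 1.488, -0, 1.523, -0.085], TCP at [0.178, 0.573, 0.405] pointing down, gripper open.
Joint ranges: [-2.96, 2.96], [-0.89, 2.26], [0.02, 2.5], [-1.34, 4.48], [0, 2.73], [-2.66, 2.66]. Speed limits (rad/s): [2.39, 2.39, 2.79, 3.14, 3.14, 3.14].

### API

Orientations are given as a rotation vector (axis times angle).
In Python, from plant import robot gives the robot as it stands.
- The arm moves only by the tool drive_tool, never from a script. Its argument "moves" is one flat list of numbers, 7 for each row, row after row: the finger opening in mm, from 0 to 93, then the shift along the tool's x, y, z in mm, then the turn, a rotation vector about the tool's x, y, z in degrees. A call has 1 to 8 rows; each row shifts and turns the commanded pose from where the row before left it, along the tool's axes as they then stand; what a row does not reach is not made up. A row lasts 1/10 s, in which the tool goes at most 50 mm and 8.59 degrees, less where a joint would pass 70% of its speed; a pose out of reach is approached as far as the arm can. A call is refused whole if a number of a shift passes 50 or a number of a turn 8.59, either way. A call with a gripper value outside its range is refused whole. The fingers move at their own pace and stop on an object; "grip_force" is the grip in N (left out, the last holds). Time passes only in rows, so rows that do not move let the fingers close. It gives the time, the measured TCP pose, the force, the opening and the grip force at its end, in the units of the state.
- robot.read_state(): the state, without advancing time (a new reading comes with each control period).
- robot.read_camera(name): name is "side" or "top"; returns a dict with "color" (400x640x3 uint8, red, green, blue), "depth" (400x640 float32, m along the optical axis (not along the pixel's ray), 0 where there is no reading), "mtx" (3x3 intrinsics, pixels), "R" (3x3) and "t" (3): a world point X has camera coordinates R X + t. Camera axes: x right, y down, z forward; pixel columns grow to the right and rows downward; lengths in m; the calibration is good to about 2 mm. A picture is of the moment at which its call begins.
- robot.close_job(): hands the job in; it is judged then, once.
The state is a dict: "t": time; "q": joint angles; "dq": joint speeds; "joint_torque": joint torques, N m; "tool_pos": TCP position; "orientation": TCP orientation; "force": force on the tool from outside, world axes, zero at the start; "wrist_torque": the same for the moment, N m; "opening": finger opening in m; "gripper_force": force on a finger pad.
Only numpy, scipy, OpenCV 4.12 (cv2) and the standard library are available. Lean on these libraries where they do the work, as an engineer would, in place of code of your own. Each camera call takes 0.05 s, during which the arm holds its last target. There are 200 camera calls.

## Working session

There is one attempt and no reset: what is moved stays moved. The work goes in short steps, Python scripts to look and compute and a tool call to move; the robot and the scene stay as the last step left them, time stands still between calls to the robot, and variables do not carry over. Pictures are saved under pics/ and viewed, at most 14 in all, crops included, and the job is handed in when it is done.

Besides the shell and the picture viewer there is one more tool, called in YAML: its name, and indented under it one key for each argument. drive_tool: Moves the arm, as the interface text tells. Its arguments: {"type":"object","properties":{"moves":{"type":"array","items":{"type":"number"}},"grip_force":{"type":"number"}},"required":["moves"]}

```bash
mkdir -p pics; python3 - <<'E'
from plant import robot
import cv2,numpy as np
s=robot.read_state();print(s['t'],s['tool_pos'],s['orientation'],s['opening'])
for n in('top','side'):
    c=robot.read_camera(n);cv2.imwrite(f'pics/{n}0.png',c['color'][:,:,::-1]);np.savez(f'{n}0.npz',**c)
    print(n,c['mtx'].tolist(),(-c['R'].T@c['t']).round(3),c['R'].round(3).tolist())
E
```

```text
0.0 [0.17765202 0.57286809 0.40370139] [-4.70601790e-01 -3.10567778e+00  2.74109858e-03] 0.09277384887676944
top [[403.24248132570864, 0.0, 322.3677469736576], [0.0, 403.24248132570864, 202.82150143575095], [0.0, 0.0, 1.0]] [ 0.473 -0.012  1.082] [[0.018, -1.0, -0.011], [-0.998, -0.017, -0.052], [0.052, 0.012, -0.999]]
side [[369.57735487345485, 0.0, 322.1298311489871], [0.0, 369.57735487345485, 196.79979042113163], [0.0, 0.0, 1.0]] [0.244 0.696 0.444] [[-0.915, -0.403, -0.002], [-0.175, 0.401, -0.899], [0.363, -0.823, -0.437]]
```

View pics/top0.png

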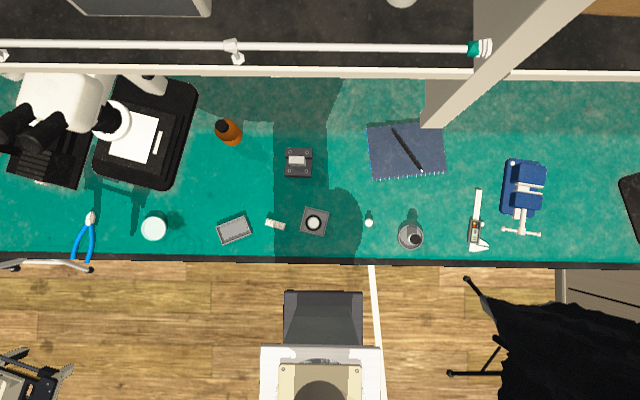

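View pics/side0.png

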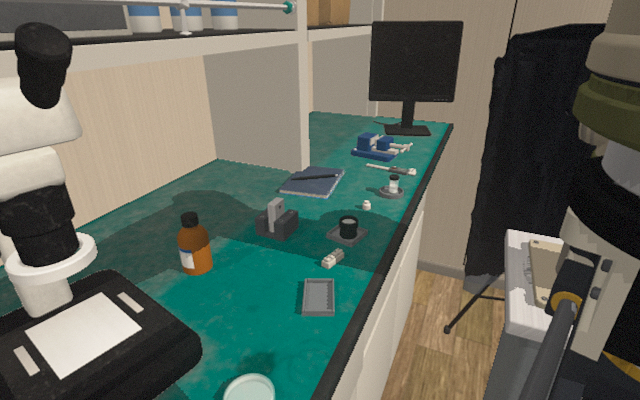

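```bash
cat > h.py <<'E'
import numpy as np,cv2
def ray(c,u,v,z):
    "world point of pixel (u,v) on plane z"
    C=-c['R'].T@c['t']; d=c['R'].T@np.linalg.solve(c['mtx'],[u,v,1.]); return C+d*(z-C[2])/d[2]
def pts(c):
    v,u=np.mgrid[:400,:640]; Z=c['depth']
    P=np.linalg.inv(c['mtx'])@np.stack([u.ravel(),v.ravel(),np.ones(u.size)])*Z.ravel()
    return (c['R'].T@(P-c['t'][:,None])).T.reshape(400,640,3)
def crop(c,u0,v0,u1,v1,k,name):
    cv2.imwrite(name,cv2.resize(c['color'][v0:v1,u0:u1,::-1],None,fx=k,fy=k,interpolation=cv2.INTER_CUBIC))
E
python3 - <<'E'
from h import *
c=dict(np.load('top0.npz'));P=pts(c)
crop(c,205,140,437,260,3.4,'pics/topc.png')
m=(P[...,2]>.008)&(P[...,2]<.13)&(P[...,0]>.2)&(P[...,0]<.75)&(abs(P[...,1])<.45)&(c['depth']>0)
n,l,s,ce=cv2.connectedComponentsWithStats(m.astype('uint8'))
for i in range(1,n):
    if s[i,4]>15:
        q=P[l==i]; r=cv2.minAreaRect((q[:,:2]*1000).astype('float32'))
        print(s[i].tolist(),'z',np.percentile(q[:,2],[5,50,98]).round(3),'rect',np.round(r[0],0),np.round(r[1],0),round(r[2],1))
E
```

```text
[366, 110, 89, 70, 4078] z [0.01  0.014 0.105] rect [ 675. -220.] [145. 201.] 7.0
[147, 113, 45, 78, 2509] z [0.019 0.057 0.069] rect [652. 405.] [ 91. 195.] 89.9
[215, 118, 27, 27, 547] z [0.02  0.085 0.121] rect [706. 246.] [49. 55.] 55.4
[284, 147, 29, 31, 770] z [0.017 0.045 0.081] rect [635.  66.] [70. 75.] 89.4
[299, 206, 31, 31, 151] z [0.009 0.012 0.016] rect [481.  23.] [68. 68.] 77.0
[305, 213, 17, 18, 214] z [0.034 0.039 0.047] rect [478.  24.] [44. 41.] 8.1
[215, 215, 37, 30, 164] z [0.009 0.012 0.017] rect [454. 237.] [54. 85.] 23.1
[152, 216, 15, 25, 261] z [0.011 0.016 0.019] rect [454. 433.] [64. 33.] 0.1
[468, 216, 17, 29, 270] z [0.008 0.011 0.014] rect [ 464. -404.] [74. 43.] 2.7
[265, 218, 21, 12, 135] z [0.011 0.018 0.025] rect [472. 126.] [52. 18.] 74.5
[365, 218, 8, 8, 51] z [0.013 0.018 0.025] rect [ 481. -122.] [18. 19.] 0.7
[398, 224, 26, 26, 260] z [0.009 0.016 0.057] rect [ 444. -232.] [66. 66.] 51.7
[469, 246, 9, 5, 16] z [0.008 0.009 0.01 ] rect [ 419. -397.] [ 8. 23.] 21.6
```

View pics/topc.png

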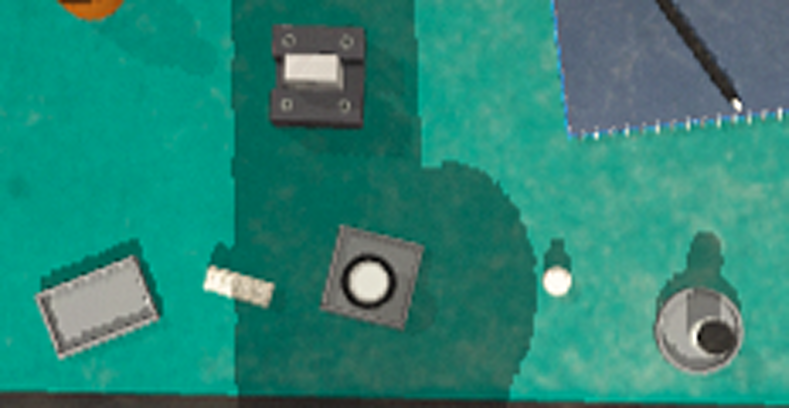

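```bash
cat >> h.py <<'E'
from scipy.spatial.transform import Rotation as Ro
def go(x,y,z,yaw=None):
    "tool-frame shift mm / turn deg from current pose to grasp point (x,y,z) mm, closing line at yaw deg"
    from plant import robot
    s=robot.read_state(); R=Ro.from_rotvec(s['orientation']); M=R.as_matrix()
    g=np.array(s['tool_pos'])*1000+M@[0,0,167.]
    a=np.degrees(np.arctan2(M[1,1],M[0,1]))
    print('t',round(s['t'],2),'grasp',g.round(1),'yaw',round(a,1),'tilt',np.degrees(np.arccos(-M[2,2])).round(2),'open',round(s['opening'],4),'F',np.round(s['force'],1))
    print('shift at start yaw',(M.T@(np.array([x,y,z])-g)).round(1))
    if yaw is not None:
        w=(yaw-a+90)%180-90
        T=Ro.from_euler('z',yaw if abs(yaw-a)<=90 else yaw+180,degrees=True).as_matrix()
        F=np.array([[0,0,0],[0,0,0],[0,0,-1.]]);a2=np.radians(a+w);F[:,1]=[np.cos(a2),np.sin(a2),0];F[:,2]=[0,0,-1];F[:,0]=np.cross(F[:,1],F[:,2])
        print('full turn rotvec',np.degrees(Ro.from_matrix(M.T@F).as_rotvec()).round(2),'shift in final frame',(F.T@(np.array([x,y,z])-g)).round(1))
E
sed -i '/T=Ro.from_euler/d' h.py
python3 - <<'E'
from h import *
c=dict(np.load('top0.npz'));P=pts(c)
def f(n,x0,x1,y0,y1,z0):
    m=(P[...,2]>z0)&(P[...,2]<.13)&(P[...,0]>x0)&(P[...,0]<x1)&(P[...,1]>y0)&(P[...,1]<y1)
    q=P[m];r=cv2.minAreaRect((q[:,:2]*1000).astype('float32'));print(n,len(q),np.median(q[:,2]).round(3),np.round(r[0]),np.round(r[1]),round(r[2],1))
f('vial',.4,.5,-.28,-.19,.045);f('bar',.58,.69,.02,.11,.07);f('block',.58,.69,.02,.11,.038)
print('cap ray',ray(c,415.3,239.1,.054).round(3),'dish',ray(c,411,236.5,.012).round(3))
q=P[(P[...,0]>.72)&(P[...,0]<1)&(abs(P[...,1])<.3)&(P[...,2]>.15)];print('shelf',q.min(0).round(2),np.percentile(q[:,2],[1,50,99]).round(2))
go(478,24,200,90)
E
```

```text
vial 106 0.054 [ 441. -236.] [27. 27.] 48.7
bar 128 0.079 [633.  68.] [18. 40.] 1.3
block 681 0.045 [635.  67.] [74. 70.] 0.3
cap ray [ 0.439 -0.237  0.054] dish [ 0.444 -0.234  0.012]
shelf [ 0.73 -0.3   0.15] [0.21 0.42 0.62]
t 0.1 grasp [177.6 572.6 236.8] yaw 72.8 tilt 0.09 open 0.093 F [-0.   0.1  0.2]
shift at start yaw [-449.5 -434.9   37.4]
full turn rotvec [ -0.09  -0.02 -17.23] shift in final frame [-300.4 -548.6   36.8]
```

drive_tool:
  moves: [93, -34.5, -33.5, 0, 0, 0, 0, 93, -34.5, -33.5, 0, 0, 0, 0, 93, -34.5, -33.5, 0, 0, 0, 0, 93, -34.5, -33.5, 0, 0, 0, 0, 93, -34.5, -33.5, 0, 0, 0, 0, 93, -34.5, -33.5, 0, 0, 0, 0, 93, -34.5, -33.5, 0, 0, 0, 0, 93, -34.5, -33.5, 0, 0, 0, 0]
  grip_force: 15

```text
t: 0.9
tool_pos: [0.3622, 0.2335, 0.4045]
orientation: [0.47, 3.106, -0.0]
force: [0.8, 0.1, 0.3]
opening: 0.0931
gripper_force: 0.0
```

drive_tool:
  moves: [93, -34.5, -33.5, 0, 0, 0, 0, 93, -34.5, -33.5, 0, 0, 0, 0, 93, -34.5, -33.5, 0, 0, 0, 0, 93, -34.5, -33.5, 20, 0, 0, 0, 93, -34.5, -33.5, 20, 0, 0, 0, 93, 0, 0, 20, 0, 0, -8.5, 93, 0, 0, 20, 0, 0, -8.5, 93, 0, 0, 0, 0, 0, 0]

```text
t: 1.7
tool_pos: [0.474, 0.0271, 0.3228]
orientation: [-0.004, -3.135, -0.001]
force: [-0.7, 0.1, -0.7]
opening: 0.093
gripper_force: 0.0
```

```bash
python3 - <<'E'
from h import *
go(478,24,34,90)
from plant import robot
c=robot.read_camera('side');crop(c,220,150,460,330,3.3,'pics/s1.png')
E
```

```text
t 1.7 grasp [472.9  27.2 155.8] yaw 89.8 tilt 0.37 open 0.093 F [-0.7  0.1 -0.7]
shift at start yaw [ -5.9  -3.2 121.8]
full turn rotvec [ 0.02 -0.36 -0.15] shift in final frame [ -5.1  -3.2 121.8]
```

View pics/s1.png

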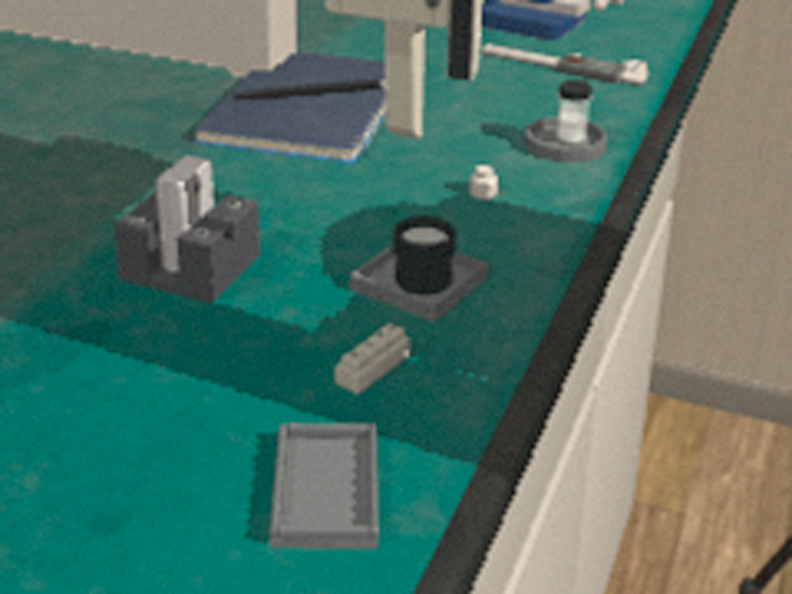

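drive_tool:
  moves: [93, 0, 0, 40, 0, 0, 0, 93, 0, 0, 30, 0, 0, 0, 93, 0, 0, 10, 0, 0, 0, 93, 0, 0, 0, 0, 0, 0]

```text
t: 2.15
tool_pos: [0.4748, 0.028, 0.246]
orientation: [-0.009, -3.14, -0.0]
force: [0.2, 0.4, 0.9]
opening: 0.093
gripper_force: 0.0
```

```bash
python3 - <<'E'
from h import *
go(478,24,34,90)
E
```

```text
t 2.15 grasp [474.5  28.   79. ] yaw 89.7 tilt 0.12 open 0.093 F [0.2 0.4 0.9]
shift at start yaw [-3.6 -4.  44.9]
full turn rotvec [ 0.   -0.12 -0.34] shift in final frame [-3.5 -4.  45. ]
```

drive_tool:
  moves: [93, -3.5, -4, 0, 0, 0, 0, 93, 0, 0, 25, 0, 0, 0, 93, 0, 0, 18, 0, 0, 0, 93, 0, 0, 2, 0, 0, 0, 35, 0, 0, 0, 0, 0, 0, 35, 0, 0, 0, 0, 0, 0, 35, 0, 0, 0, 0, 0, 0, 35, 0, 0, 0, 0, 0, 0]

```text
t: 2.95
tool_pos: [0.4793, 0.0236, 0.2024]
orientation: [0.006, 3.14, -0.0]
force: [-0.5, -0.2, 0.7]
opening: 0.066
gripper_force: 0.0
```

drive_tool:
  moves: [35, 0, 0, 0, 0, 0, 0, 35, 0, 0, 0, 0, 0, 0, 35, 0, 0, 0, 0, 0, 0, 35, 0, 0, 0, 0, 0, 0]

```text
t: 3.35
tool_pos: [0.4787, 0.0236, 0.2014]
orientation: [0.006, 3.142, -0.0]
force: [-0.4, -1.1, 2.0]
opening: 0.0411
gripper_force: 15.0
```

```bash
python3 - <<'E'
from h import *
go(575,-50,110,90)
E
```

```text
t 3.35 grasp [478.8  23.6  34.4] yaw 89.8 tilt 0.0 open 0.0411 F [-0.4 -1.1  2. ]
shift at start yaw [-96.5 -73.2 -75.6]
full turn rotvec [-0.    0.   -0.23] shift in final frame [-96.2 -73.6 -75.6]
```

drive_tool:
  moves: [35, 0, 0, -20, 0, 0, 0, 35, 0, 0, -30, 0, 0, 0, 35, 0, 0, -25, 0, 0, 0, 35, -24, -18, 0, 0, 0, 0, 35, -24, -18, 0, 0, 0, 0, 35, -24, -18, 0, 0, 0, 0, 35, -24, -18, 0, 0, 0, 0, 35, 0, 0, 0, 0, 0, 0]

```text
t: 4.15
tool_pos: [0.5762, -0.0508, 0.2762]
orientation: [0.009, 3.141, -0.001]
force: [-1.1, -0.3, -0.7]
opening: 0.041
gripper_force: 15.0
```

```bash
python3 - <<'E'
from h import *
go(575,-50,30.5,90)
from plant import robot
c=robot.read_camera('side');crop(c,220,110,460,290,3.3,'pics/s2.png')
E
```

```text
t 4.15 grasp [576.4 -50.9 109.2] yaw 89.7 tilt 0.07 open 0.041 F [-1.1 -0.3 -0.7]
shift at start yaw [ 1.5  1.  78.7]
full turn rotvec [-0.04  0.05 -0.34] shift in final frame [ 1.4  0.9 78.7]
```

View pics/s2.png

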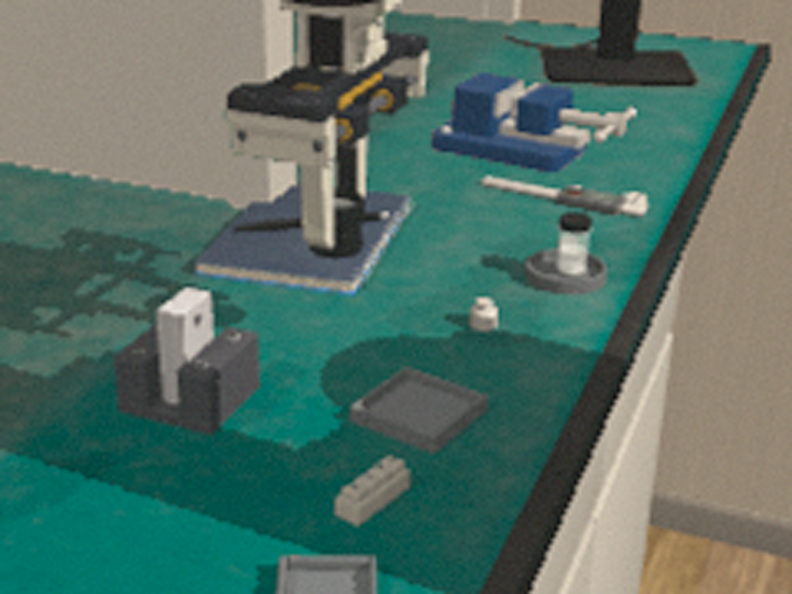

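The loupe hangs upright in the fingers (crop ~(335,235)); the square dish at (420,408) is empty. Now I'll set it down.

drive_tool:
  moves: [35, 0, 0, 30, 0, 0, 0, 35, 0, 0, 30, 0, 0, 0, 35, 0, 0, 12, 0, 0, 0, 35, 0, 0, 6, 0, 0, 0, 35, 0, 0, 0, 0, 0, 0]

```text
t: 4.7
tool_pos: [0.5741, -0.0483, 0.1985]
orientation: [-0.006, -3.141, -0.0]
force: [0.7, -0.0, -0.2]
opening: 0.0412
gripper_force: 15.0
```

drive_tool:
  moves: [93, 0, 0, 0, 0, 0, 0, 93, 0, 0, 0, 0, 0, 0, 93, 0, 0, 0, 0, 0, 0, 93, 0, 0, 0, 0, 0, 0, 93, 0, 0, 0, 0, 0, 0, 93, 0, 0, -30, 0, 0, 0, 93, 0, 0, -40, 0, 0, 0, 93, 0, 0, -40, 0, 0, 0]

```text
t: 5.5
tool_pos: [0.574, -0.0487, 0.3089]
orientation: [-0.007, -3.14, -0.0]
force: [0.8, -0.9, 0.6]
opening: 0.0928
gripper_force: 0.0
```

```bash
python3 - <<'E'
from h import *
go(441,-236,34,90)
from plant import robot
c=robot.read_camera('side');crop(c,220,110,460,290,3.3,'pics/s3.png')
E
```

```text
t 5.5 grasp [573.7 -48.7 141.9] yaw 89.8 tilt 0.1 open 0.0928 F [ 0.8 -0.9  0.6]
shift at start yaw [ 131.7 -187.9  108.1]
full turn rotvec [ 0.02 -0.1  -0.24] shift in final frame [ 132.7 -187.3  107.9]
```

View pics/s3.png

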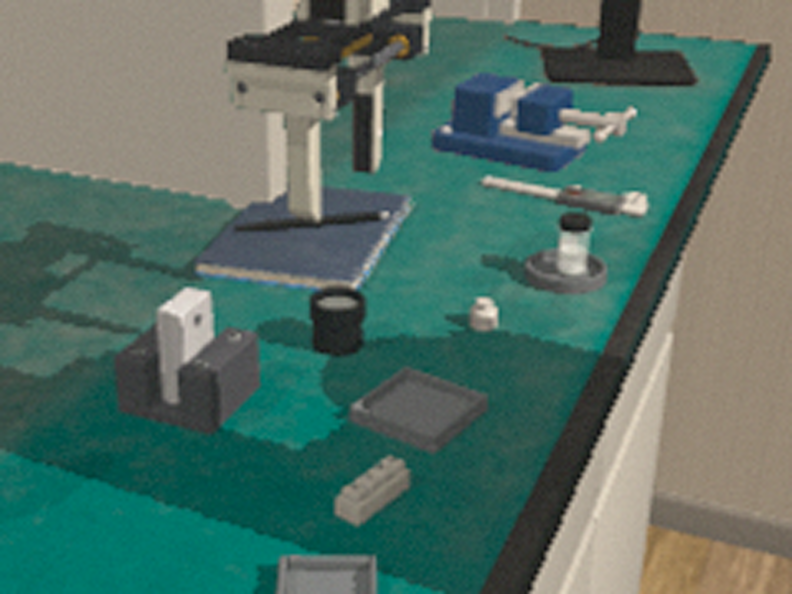

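The loupe stands upright at crop (337,320). Next is the vial.

drive_tool:
  moves: [93, 26.5, -37.5, 0, 0, 0, 0, 93, 26.5, -37.5, 0, 0, 0, 0, 93, 26.5, -37.5, 0, 0, 0, 0, 93, 26.5, -37.5, 0, 0, 0, 0, 93, 26.5, -37.5, 0, 0, 0, 0, 93, 0, 0, 25, 0, 0, 0, 93, 0, 0, 15, 0, 0, 0, 93, 0, 0, 0, 0, 0, 0]

```text
t: 6.35
tool_pos: [0.4402, -0.2348, 0.2654]
orientation: [-0.007, -3.137, -0.005]
force: [0.3, 1.2, -0.5]
opening: 0.0929
gripper_force: 0.0
```

```bash
python3 - <<'E'
from h import *
go(441,-236,34,90)
E
```

```text
t 6.35 grasp [ 439.5 -234.3   98.4] yaw 89.8 tilt 0.3 open 0.0929 F [ 0.3  1.2 -0.5]
shift at start yaw [-1.8 -1.9 64.4]
full turn rotvec [ 0.18 -0.24 -0.24] shift in final frame [-1.5 -1.7 64.4]
```

drive_tool:
  moves: [93, -1.5, -1.5, 20, 0, 0, 0, 93, 0, 0, 25, 0, 0, 0, 93, 0, 0, 15, 0, 0, 0, 93, 0, 0, 3, 0, 0, 0, 45, 0, 0, 0, 0, 0, 0, 45, 0, 0, 0, 0, 0, 0, 45, 0, 0, 0, 0, 0, 0, 25, 0, 0, 0, 0, 0, 0]

```text
t: 7.15
tool_pos: [0.4431, -0.2375, 0.2064]
orientation: [0.006, 3.14, -0.002]
force: [0.7, 0.2, 1.6]
opening: 0.0658
gripper_force: 0.0
```

drive_tool:
  moves: [25, 0, 0, 0, 0, 0, 0, 25, 0, 0, 0, 0, 0, 0, 25, 0, 0, 0, 0, 0, 0, 25, 0, 0, 0, 0, 0, 0, 25, 0, 0, 0, 0, 0, 0]

```text
t: 7.65
tool_pos: [0.4426, -0.2373, 0.2053]
orientation: [-0.007, -3.142, -0.0]
force: [-0.6, -0.1, -0.7]
opening: 0.0289
gripper_force: 15.0
```

```bash
python3 - <<'E'
from h import *
go(480,23,95,90)
E
```

```text
t 7.65 grasp [ 442.6 -237.2   38.3] yaw 89.8 tilt 0.01 open 0.0289 F [-0.6 -0.1 -0.7]
shift at start yaw [-36.3 260.4 -56.7]
full turn rotvec [ 0.   -0.   -0.24] shift in final frame [-37.4 260.2 -56.7]
```

drive_tool:
  moves: [25, 0, 0, -15, 0, 0, 0, 25, 0, 0, -25, 0, 0, 0, 25, 0, 0, -30, 0, 0, 0, 25, -5, 37, 0, 0, 0, 0, 25, -5, 37, 0, 0, 0, 0, 25, -5, 37, 0, 0, 0, 0, 25, -5, 37, 0, 0, 0, 0, 25, -5, 37, 0, 0, 0, 0]

```text
t: 8.45
tool_pos: [0.4683, -0.0509, 0.2754]
orientation: [0.007, 3.141, -0.0]
force: [0.1, 0.8, 0.1]
opening: 0.0286
gripper_force: 15.0
```

drive_tool:
  moves: [25, -6, 37, 0, 0, 0, 0, 25, -6, 37, 0, 0, 0, 0, 25, 0, 0, 0, 0, 0, 0]

```text
t: 8.75
tool_pos: [0.4809, 0.0251, 0.2754]
orientation: [0.0, 3.141, 0.002]
force: [1.1, -0.1, 0.1]
opening: 0.0287
gripper_force: 15.0
```

```bash
python3 - <<'E'
from h import *
go(481,23,38.5,90)
E
```

```text
t 8.75 grasp [481.   25.3 108.4] yaw 90.0 tilt 0.08 open 0.0287 F [ 1.1 -0.1  0.1]
shift at start yaw [-0.  -2.4 69.9]
full turn rotvec [ 0.08  0.02 -0.01] shift in final frame [-0.  -2.3 69.9]
```

drive_tool:
  moves: [25, 0, -1.5, 20, 0, 0, 0, 25, 0, 0, 25, 0, 0, 0, 25, 0, 0, 15, 0, 0, 0, 25, 0, 0, 5, 0, 0, 0, 25, 0, 0, 4, 0, 0, 0, 25, 0, 0, 0, 0, 0, 0]

```text
t: 9.35
tool_pos: [0.4808, 0.0197, 0.2065]
orientation: [0.007, 3.141, -0.0]
force: [0.2, -0.1, 0.1]
opening: 0.0286
gripper_force: 15.0
```

```bash
python3 - <<'E'
from h import *
go(481,23,38.5,90)
E
```

```text
t 9.35 grasp [480.9  19.7  39.5] yaw 89.7 tilt 0.01 open 0.0286 F [ 0.2 -0.1  0.1]
shift at start yaw [-0.1  3.3  1. ]
full turn rotvec [-0.01  0.01 -0.26] shift in final frame [-0.1  3.3  1. ]
```

drive_tool:
  moves: [25, 0, 0, 1, 0, 0, 0, 93, 0, 0, 0, 0, 0, 0, 93, 0, 0, 0, 0, 0, 0, 93, 0, 0, 0, 0, 0, 0, 93, 0, 0, 0, 0, 0, 0, 93, 0, 0, -20, 0, 0, 0, 93, 0, 0, -40, 0, 0, 0, 93, 0, 0, -40, 0, 0, 0]

```text
t: 10.15
tool_pos: [0.4801, 0.0202, 0.3057]
orientation: [-0.006, -3.139, -0.0]
force: [0.8, 1.0, 0.4]
opening: 0.08
gripper_force: 0.0
```

drive_tool:
  moves: [93, -31, -23, 0, 0, 0, 0, 93, -31, -23, 0, 0, 0, 0, 93, -31, -23, 0, 0, 0, 0, 93, 0, 0, 30, 0, 0, 0, 93, 0, 0, 0, 0, 0, 0]

```text
t: 10.65
tool_pos: [0.5722, -0.0497, 0.2713]
orientation: [-0.008, -3.135, -0.002]
force: [-0.6, 0.1, -1.1]
opening: 0.0931
gripper_force: 0.0
```

```bash
python3 - <<'E'
from h import *
go(574,-48.5,31,90)
from plant import robot
c=robot.read_camera('side');crop(c,220,110,460,290,3.3,'pics/s4.png')
E
```

```text
t 10.65 grasp [571.1 -49.5 104.3] yaw 89.7 tilt 0.39 open 0.0931 F [-0.6  0.1 -1.1]
shift at start yaw [-3.4  0.9 73.3]
full turn rotvec [ 0.07 -0.38 -0.3 ] shift in final frame [-2.9  1.  73.3]
```

View pics/s4.png

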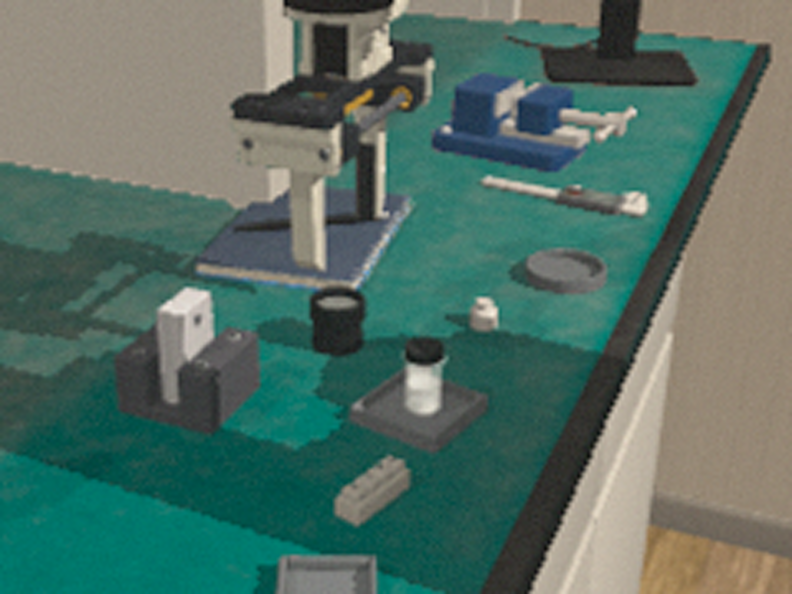

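The vial stands upright in the square dish (crop (423,380)). Next is the loupe.

drive_tool:
  moves: [93, -1.5, 1, 30, 0, 0, 0, 93, 0, 0, 30, 0, 0, 0, 93, 0, 0, 12, 0, 0, 0, 35, 0, 0, 0, 0, 0, 0, 35, 0, 0, 0, 0, 0, 0, 35, 0, 0, 0, 0, 0, 0, 35, 0, 0, 0, 0, 0, 0, 35, 0, 0, 0, 0, 0, 0]

```text
t: 11.5
tool_pos: [0.5754, -0.0483, 0.2045]
orientation: [0.006, 3.14, -0.0]
force: [1.1, -0.4, -0.4]
opening: 0.0577
gripper_force: 0.0
```

drive_tool:
  moves: [35, 0, 0, 0, 0, 0, 0, 35, 0, 0, 0, 0, 0, 0, 35, 0, 0, 0, 0, 0, 0, 35, 0, 0, 0, 0, 0, 0]

```text
t: 11.9
tool_pos: [0.575, -0.0484, 0.2035]
orientation: [0.007, 3.141, -0.0]
force: [-0.4, -0.1, 2.3]
opening: 0.0411
gripper_force: 15.0
```

```bash
python3 - <<'E'
from h import *
go(444,-233,110,90)
E
```

```text
t 11.9 grasp [575.  -48.4  36.5] yaw 89.8 tilt 0.01 open 0.0411 F [-0.4 -0.1  2.3]
shift at start yaw [ 130.3 -185.2  -73.5]
full turn rotvec [-0.01  0.01 -0.24] shift in final frame [ 131.  -184.6  -73.5]
```

drive_tool:
  moves: [35, 0, 0, -20, 0, 0, 0, 35, 0, 0, -30, 0, 0, 0, 35, 0, 0, -25, 0, 0, 0, 35, 26, -37, 0, 0, 0, 0, 35, 26, -37, 0, 0, 0, 0, 35, 26, -37, 0, 0, 0, 0, 35, 26, -37, 0, 0, 0, 0, 35, 26, -37, 0, 0, 0, 0]

```text
t: 12.7
tool_pos: [0.4429, -0.2338, 0.2782]
orientation: [0.006, 3.142, 0.0]
force: [0.9, -0.0, -0.4]
opening: 0.0409
gripper_force: 15.0
```

drive_tool:
  moves: [35, 0, 0, 25, 0, 0, 0, 35, 0, 0, 20, 0, 0, 0, 35, 0, 0, 0, 0, 0, 0]

```text
t: 13.0
tool_pos: [0.4424, -0.2323, 0.2303]
orientation: [-0.008, -3.137, -0.005]
force: [-0.3, 0.6, -0.6]
opening: 0.041
gripper_force: 15.0
```

```bash
python3 - <<'E'
from h import *
go(444,-233,40.5,90)
E
```

```text
t 13.0 grasp [ 441.7 -231.7   63.3] yaw 89.7 tilt 0.33 open 0.041 F [-0.3  0.6 -0.6]
shift at start yaw [-2.5 -1.3 22.8]
full turn rotvec [ 0.18 -0.27 -0.3 ] shift in final frame [-2.3 -1.3 22.8]
```

drive_tool:
  moves: [35, -2, -1, 12, 0, 0, 0, 35, 0, 0, 8, 0, 0, 0, 35, 0, 0, 2, 0, 0, 0, 35, 0, 0, 0, 0, 0, 0]

```text
t: 13.4
tool_pos: [0.4463, -0.2335, 0.2112]
orientation: [-0.005, -3.141, -0.0]
force: [-0.9, -0.2, -0.6]
opening: 0.0408
gripper_force: 15.0
```

```bash
python3 - <<'E'
from h import *
go(444,-233,40.5,90)
E
```

```text
t 13.4 grasp [ 446.2 -233.4   44.2] yaw 89.8 tilt 0.03 open 0.0408 F [-0.9 -0.2 -0.6]
shift at start yaw [2.2 0.4 3.7]
full turn rotvec [ 0.02 -0.02 -0.2 ] shift in final frame [2.2 0.4 3.7]
```

drive_tool:
  moves: [35, 0, 0, 3, 0, 0, 0, 35, 0, 0, 1, 0, 0, 0, 35, 0, 0, 0, 0, 0, 0]

```text
t: 13.7
tool_pos: [0.4463, -0.2338, 0.2076]
orientation: [0.006, 3.141, -0.0]
force: [-1.2, 0.1, -0.9]
opening: 0.041
gripper_force: 15.0
```

drive_tool:
  moves: [93, 0, 0, 0, 0, 0, 0, 93, 0, 0, 0, 0, 0, 0, 93, 0, 0, 0, 0, 0, 0, 93, 0, 0, 0, 0, 0, 0, 93, 0, 0, 0, 0, 0, 0, 93, 0, 0, -25, 0, 0, 0, 93, 0, 0, -40, 0, 0, 0, 93, 0, 0, -40, 0, 0, 0]

```text
t: 14.5
tool_pos: [0.4457, -0.2335, 0.3128]
orientation: [-0.006, -3.14, -0.002]
force: [0.3, -0.9, 0.8]
opening: 0.0926
gripper_force: 0.0
```

```bash
python3 - <<'E'
from h import *
go(633.5,67,140,90)
E
```

```text
t 14.5 grasp [ 445.4 -233.3  145.8] yaw 89.8 tilt 0.12 open 0.0926 F [ 0.3 -0.9  0.8]
shift at start yaw [-186.9  301.     5.8]
full turn rotvec [ 0.07 -0.1  -0.23] shift in final frame [-188.1  300.3    5.8]
```

drive_tool:
  moves: [93, -23.5, 37.5, 0, 0, 0, 0, 93, -23.5, 37.5, 0, 0, 0, 0, 93, -23.5, 37.5, 0, 0, 0, 0, 93, -23.5, 37.5, 0, 0, 0, 0, 93, -23.5, 37.5, 0, 0, 0, 0, 93, -23.5, 37.5, 0, 0, 0, 0, 93, -23.5, 37.5, 0, 0, 0, 0, 93, -23.5, 37.5, 0, 0, 0, 0]

```text
t: 15.3
tool_pos: [0.6361, 0.0672, 0.3122]
orientation: [-0.006, -3.142, 0.0]
force: [0.3, -1.0, 0.6]
opening: 0.0929
gripper_force: 0.0
```

drive_tool:
  moves: [93, 0, 0, 25, 0, 0, 0, 93, 0, 0, 0, 0, 0, 0, 93, 0, 0, 0, 0, 0, 0]

```text
t: 15.6
tool_pos: [0.6347, 0.0652, 0.2864]
orientation: [-0.006, -3.139, 0.0]
force: [-0.5, 0.1, 0.6]
opening: 0.0928
gripper_force: 0.0
```

```bash
python3 - <<'E'
from h import *
go(633.5,67,69,90)
from plant import robot
c=robot.read_camera('side');crop(c,220,110,460,290,3.3,'pics/s5.png')
c=robot.read_camera('top');P=pts(c)
def f(n,x0,x1,y0,y1,z0):
    m=(P[...,2]>z0)&(P[...,2]<.13)&(P[...,0]>x0)&(P[...,0]<x1)&(P[...,1]>y0)&(P[...,1]<y1)
    q=P[m];r=cv2.minAreaRect((q[:,:2]*1000).astype('float32'));print(n,len(q),np.median(q[:,2]).round(3),np.round(r[0]),np.round(r[1]))
f('loupe',.4,.5,-.28,-.19,.03);f('vial',.43,.53,-.02,.07,.045);f('term',.44,.52,.09,.16,.01);f('weight',.44,.52,-.15,-.09,.01)
E
```

```text
t 15.6 grasp [634.2  65.1 119.4] yaw 89.8 tilt 0.17 open 0.0928 F [-0.5  0.1  0.6]
shift at start yaw [ 0.6  1.9 50.4]
full turn rotvec [-0.02 -0.17 -0.24] shift in final frame [ 0.7  1.9 50.4]
loupe 224 0.039 [ 445. -233.] [39. 42.]
vial 0 nan [0. 0.] [0. 0.]
term 134 0.017 [472. 126.] [52. 18.]
weight 50 0.017 [ 481. -122.] [19. 18.]
  return _methods._mean(a, axis=axis, dtype=dtype,
  ret = ret.dtype.type(ret / rcount)
```

View pics/s5.png

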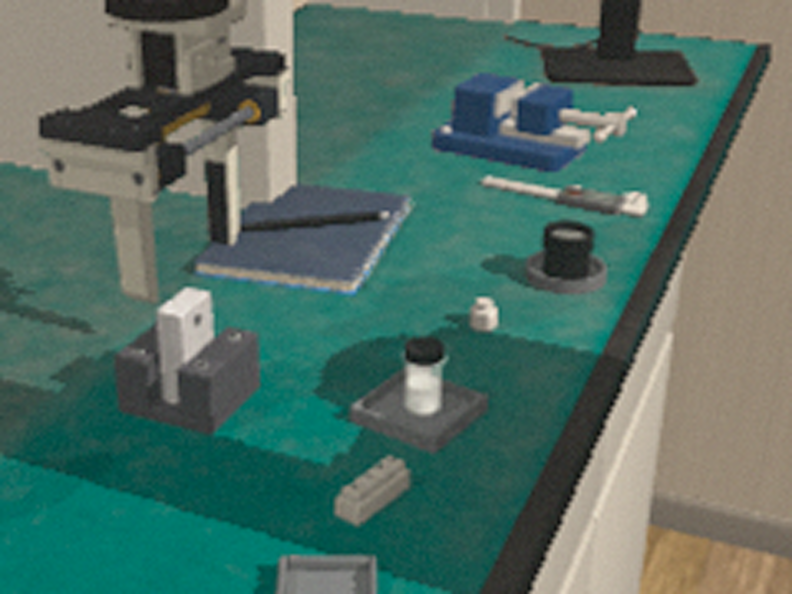

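The loupe sits in the round dish (568,250), the vial in the square one, and the fingers straddle the bar (185,330).

drive_tool:
  moves: [93, 0, 1, 25, 0, 0, 0, 93, 0, 0, 18, 0, 0, 0, 93, 0, 0, 6, 0, 0, 0, 34, 0, 0, 0, 0, 0, 0, 34, 0, 0, 0, 0, 0, 0, 34, 0, 0, 0, 0, 0, 0, 34, 0, 0, 0, 0, 0, 0, 34, 0, 0, 0, 0, 0, 0]
  grip_force: 25

```text
t: 16.5
tool_pos: [0.6357, 0.0665, 0.2391]
orientation: [0.006, 3.141, -0.0]
force: [0.5, 0.6, 0.0]
opening: 0.0578
gripper_force: 0.0
```

drive_tool:
  moves: [34, 0, 0, 0, 0, 0, 0, 34, 0, 0, 0, 0, 0, 0, 34, 0, 0, 0, 0, 0, 0, 34, 0, 0, 0, 0, 0, 0]

```text
t: 16.9
tool_pos: [0.6355, 0.0666, 0.2384]
orientation: [0.006, 3.141, 0.0]
force: [-0.2, 1.0, 1.3]
opening: 0.0402
gripper_force: 24.9
```

```bash
python3 - <<'E'
from h import *
go(454,237,120,113)
E
```

```text
t 16.9 grasp [635.5  66.6  71.4] yaw 89.8 tilt 0.01 open 0.0402 F [-0.2  1.   1.3]
shift at start yaw [182.1 169.7 -48.6]
full turn rotvec [ 1.000e-02  1.000e-02 -2.323e+01] shift in final frame [100.5 227.7 -48.6]
```

drive_tool:
  moves: [34, 0, 0, -15, 0, 0, 0, 34, 0, 0, -25, 0, 0, 0, 34, 0, 0, -25, 0, 0, 0, 34, 30, 28, 0, 0, 0, 0, 34, 30, 28, 0, 0, 0, 0, 34, 30, 28, 0, 0, 0, 0, 34, 30, 28, 0, 0, 0, 0, 34, 30, 28, 0, 0, 0, 0]

```text
t: 17.7
tool_pos: [0.4847, 0.2078, 0.3043]
orientation: [0.007, 3.141, 0.0]
force: [0.6, 0.4, -1.2]
opening: 0.0397
gripper_force: 24.9
```

drive_tool:
  moves: [34, 30, 28, 0, 0, 0, 0, 34, 0, 0, 0, 0, 0, -7.7, 34, 0, 0, 0, 0, 0, -7.7, 34, 0, 0, 0, 0, 0, -7.7, 34, 0, 0, 20, 0, 0, 0, 34, 0, 0, 0, 0, 0, 0]

```text
t: 18.3
tool_pos: [0.4551, 0.2348, 0.2819]
orientation: [0.622, -3.076, 0.001]
force: [0.4, 0.5, -1.8]
opening: 0.0397
gripper_force: 24.9
```

```bash
python3 - <<'E'
from h import *
go(454,237,67.4,113)
from plant import robot
c=robot.read_camera('side');crop(c,220,160,460,340,3.3,'pics/s6.png')
E
```

```text
t 18.3 grasp [454.6 234.6 114.9] yaw 112.9 tilt 0.2 open 0.0397 F [ 0.4  0.5 -1.8]
shift at start yaw [-0.6  2.5 47.5]
full turn rotvec [-0.01 -0.2  -0.14] shift in final frame [-0.4  2.5 47.5]
```

View pics/s6.png

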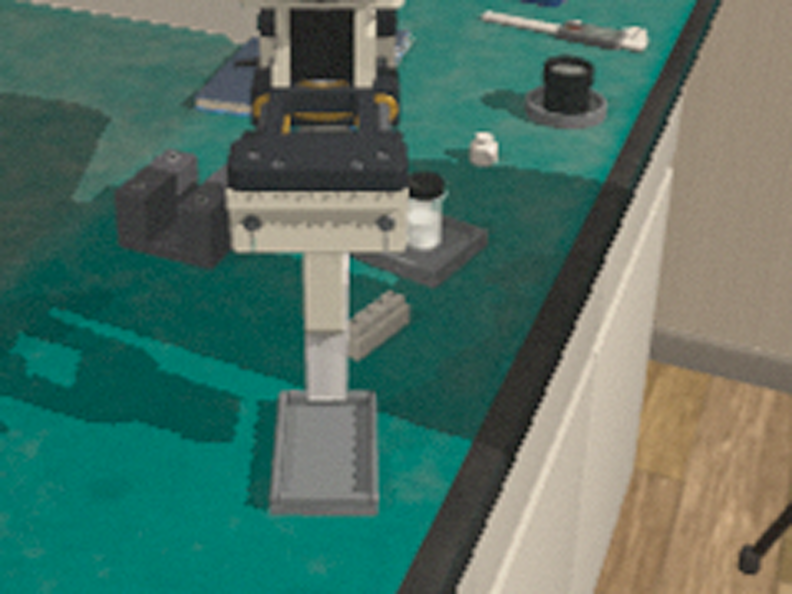

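The bar hangs upright (325,365) above the oblong dish (325,455).

drive_tool:
  moves: [34, 0, 2, 20, 0, 0, 0, 34, 0, 0, 16, 0, 0, 0, 34, 0, 0, 6, 0, 0, 0, 34, 0, 0, 3, 0, 0, 0, 34, 0, 0, 0, 0, 0, 0]

```text
t: 18.85
tool_pos: [0.4555, 0.2371, 0.2389]
orientation: [-0.622, 3.079, 0.0]
force: [0.1, -0.6, -1.7]
opening: 0.0399
gripper_force: 24.9
```

```bash
python3 - <<'E'
from h import *
go(454,237,67.4,113)
E
```

```text
t 18.85 grasp [455.6 237.1  71.9] yaw 112.9 tilt 0.02 open 0.0399 F [ 0.1 -0.6 -1.7]
shift at start yaw [1.5 0.5 4.5]
full turn rotvec [-0.    0.02 -0.15] shift in final frame [1.5 0.6 4.5]
```

drive_tool:
  moves: [34, 0, 0, 3, 0, 0, 0, 34, 0, 0, 1.5, 0, 0, 0, 34, 0, 0, 0, 0, 0, 0]

```text
t: 19.15
tool_pos: [0.4556, 0.2371, 0.2344]
orientation: [-0.622, 3.078, 0.0]
force: [-0.5, -0.6, -0.5]
opening: 0.0401
gripper_force: 24.9
```

```bash
python3 - <<'E'
from h import *
go(454,237,67.4,113)
E
```

```text
t 19.15 grasp [455.8 237.2  67.4] yaw 112.9 tilt 0.06 open 0.0401 F [-0.5 -0.6 -0.5]
shift at start yaw [ 1.7  0.5 -0. ]
full turn rotvec [-0.    0.06 -0.14] shift in final frame [ 1.7  0.5 -0. ]
```

drive_tool:
  moves: [93, 0, 0, 0, 0, 0, 0, 93, 0, 0, 0, 0, 0, 0, 93, 0, 0, 0, 0, 0, 0, 93, 0, 0, 0, 0, 0, 0, 93, 0, 0, 0, 0, 0, 0, 93, 0, 0, -20, 0, 0, 0, 93, 0, 0, -40, 0, 0, 0, 93, 0, 0, -40, 0, 0, 0]

```text
t: 19.95
tool_pos: [0.4548, 0.2368, 0.3341]
orientation: [0.622, -3.077, 0.001]
force: [1.2, 1.2, 0.5]
opening: 0.0929
gripper_force: 0.0
```

drive_tool:
  moves: [93, 0, 0, -40, 0, 0, 0, 93, 0, 35, -10, 0, 0, 0, 93, 0, 40, 0, 0, 0, 0, 93, 0, 40, 0, 0, 0, 0, 93, 0, 40, 0, 0, 0, 0, 93, 0, 40, 0, 0, 0, 0, 93, 0, 0, 0, 0, 0, 0, 93, 0, 0, 0, 0, 0, 0]

```text
t: 20.75
tool_pos: [0.379, 0.4174, 0.3836]
orientation: [0.626, -3.078, 0.001]
force: [-0.0, -0.9, 1.1]
opening: 0.0928
gripper_force: 0.0
```

```bash
python3 - <<'E'
from h import *
from plant import robot
c=robot.read_camera('top');P=pts(c);crop(c,205,140,437,260,3.4,'pics/topf.png')
def f(n,x0,x1,y0,y1,z0):
    m=(P[...,2]>z0)&(P[...,2]<.13)&(P[...,0]>x0)&(P[...,0]<x1)&(P[...,1]>y0)&(P[...,1]<y1)
    q=P[m];r=cv2.minAreaRect((q[:,:2]*1000).astype('float32'));print(n,len(q),np.median(q[:,2]).round(3),np.round(r[0]),np.round(r[1]))
f('loupe',.4,.5,-.28,-.19,.03);f('vial',.43,.53,-.02,.07,.045);f('bar',.4,.5,.18,.29,.06);f('term',.44,.52,.09,.16,.01);f('weight',.44,.52,-.15,-.09,.01)
print(robot.read_state()['t'])
E
```

```text
loupe 223 0.039 [ 445. -233.] [39. 41.]
vial 103 0.054 [479.  20.] [27. 29.]
bar 142 0.074 [455. 238.] [20. 41.]
term 132 0.017 [472. 126.] [51. 18.]
weight 50 0.017 [ 481. -122.] [18. 19.]
20.8
```

View pics/topf.png

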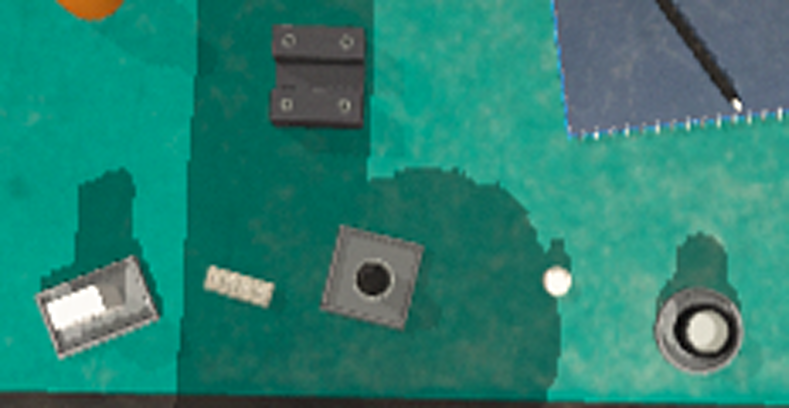

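All three parts stand centred in their own holders: bar (78,308), vial (373,278), loupe (705,330). Their top heights measure right, and the two bystanders haven't moved.

```bash
python3 -c "
from plant import robot
print(robot.close_job())"
```

```text
the job is handed in; nothing more can be done
None
```

The job is handed in, though no verdict came back: the loupe, vial and spacer bar each stand released and within about 4 mm of the centre of their own holders, the weight and terminal block have not moved, and it took about 21 s of the 109 s allowed.

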